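# Set a washed cell can and its clamp bar to dry

## Task

Put the two washed parts on the drying rack: gently turn the empty can upside down over the white post, feeling for where the post stands in its slot, and lower it until it rests fully home on the post; lay the loose clamp bar flat inside the rack's shallow compartment. Do not drop the can or ram it against the rack, let go of both parts, and leave everything else on the bench where it is.

Things in the scene. Friction and masses are not known exactly. Their poses are not given: they have to be found in the camera images.
- can: Empty bare-steel battery can: a round cup 46 mm across, 95 mm long, wall 2 mm (42 mm inside), closed bottom 3 mm thick, 90 g. Starts lying level on one of the tray's rail pairs, axis 52 mm above the bench, mouth away from the robot. Origin: on its axis at half length; x runs towards the open mouth. Fingers can go down beside it; held with the tool tilted, it can be turned mouth down in one grasp.
- can_mouth (a point): Centre of the can's open rim, 47.5 mm from the can's origin along its +x.
- can_bottom (a point): Centre of the outside of the can's closed bottom, 47.5 mm from the can's origin along its -x.
- tray: Fixed black plastic tray, 150 x 200 mm, floor 8 mm thick, edge strips to 14 mm. Two pairs of rails run along its x axis at y = +50 and -50 mm, tops 34 mm above the bench, each pair 38 mm wide over its outsides. Origin: centre of its underside; x points away from the robot, along the rails.
- cell: Finished, closed steel cell of the same outline as the can (46 mm diameter, 95 mm long, with a small terminal button on the end), 300 g, lying on the other rail pair. A bystander: leave it. Origin at its centre, x along its axis to the button.
- rack: Fixed aluminium drying rack: plate 160 x 260 mm, 12 mm thick. Origin: centre of its underside; z up. At y = -75 mm it has a dark slot along x in which the white post stands; at y = +70 mm a shallow compartment.
- slot (a point): Middle of the rack's slot, on the plate's upper face, 12 mm above the bench; axes as the rack's. The white post (34 mm thick, flat top 105 mm above the plate, 3 mm chamfer) is clamped firmly up to 20 mm from here either way along the rack's x, centred in y: untracked, to be felt or seen. With the can home its inner bottom rests on the post's top, its rim 13 mm above the plate.
- compartment (a point): Centre of the floor of the rack's shallow compartment, on the plate's upper face; axes as the rack's. Inside 98 mm (rack x) by 29 mm (rack y), walls 6 mm high and 5 mm thick.
- bar: Loose aluminium clamp bar, 90 x 22 x 12 mm (x, y, z), two dark screw holes, 60 g, lying flat on the bench nearest the robot. Origin: centre of its underside; x along its length. Either way round will do in the compartment. The upper half of its thickness stands out of the compartment, so it can be held by its long sides there.
- gauge: Loose dark steel ring gauge, 48 mm outside diameter, 12 mm high, lying on the rack plate. A bystander: leave it.
- driver: Loose screwdriver lying left of the tray. A bystander.
Not all that is in view belongs to the job. What is shaped like the can but red is not meant.

How it is judged (in metres and radians):
At the end, for the whole second after the job is handed in: The can rests mouth down on the post (upright within 0.1 rad, rim 9-17 mm above the rack plate, within 30 mm along and 10 mm across of the slot middle); the bar lies flat on the compartment floor (within 3 mm) between its walls, lengthwise; both at rest (z of can_mouth in the frame of slot between 0.009 and 0.017 m and z of can_bottom in the frame of slot above 0.103 m and x of can_mouth in the frame of slot between -0.03 and 0.03 m and y of can_mouth in the frame of slot between -0.01 and 0.01 m and angle between the x axis of can and the z axis of rack, either way round below 0.1 rad and z of bar in the frame of compartment below 0.003 m and x of bar in the frame of compartment between -0.007 and 0.007 m and y of bar in the frame of compartment between -0.006 and 0.006 m and angle between the z axis of bar and the z axis of rack, either way round below 0.08 rad and angle between the x axis of bar and the x axis of rack, either way round below 0.2 rad and linear speed of each of can, bar below 0.02 m/s); the robot touches nothing.
It fails at once if the can is rammed against the rack or its post (over 45 N) (contact force between can and rack above 45 N).
It fails at once if the can is dropped (falls untouched at more than 0.5 m/s) (contact force between can and the fingers below 0.1 N and linear speed of can above 0.5 m/s).
It fails at once if the closed cell, the gauge or the screwdriver is moved more than 20 mm (distance of any of cell, gauge, driver from where it was at the start of the episode above 0.02 m).
It also fails if it takes over 69 s, if anything falls off the work surface, if the arm or the gripper's body presses on something with over 40 N, if the wrist force passes 120 N, or if a joint passes its speed limit or range.

## Robot

A 6-joint arm with a two-finger parallel gripper is mounted at the origin on the work surface. World frame = base frame: x ahead of the robot, y to its left, z up, the work surface at z = 0. Lengths are in m, angles in degrees, forces in N, time in s.
With the tool pointing down it reaches from about 0.25 to 0.725 m from the base axis. Payload 9.7 kg.
Tool frame: the origin (TCP) lies at the very end of the fingers, on their centre line; the grasp point (between the pads) lies 19 mm behind it (arm.pinch_z is the distance from the TCP to the grasp point, in m); z points along the fingers, y is the line along which they close (so a half turn about z gives the same grasp; the last joint's range is limited). The gripper opens to 85 mm and grips with 20 to 120 N. Pads are 22 mm wide; open, the fingers measure 114 mm over their backs; the gripper's body (76 mm by 85 mm) begins 54 mm behind the grasp point. The pads swing forward as they close: fully open they stand 13 mm farther back than shut.
Start: joints at [-68.239, 4.979, 10.078, 95.1, 0, 90], TCP at [0.204, -0.511, 0.196] pointing down, gripper open.
Joint ranges: [-179.16, 179.16], [-48.56, 103.87], [-65.8, 70.77], [-126.05, 130.52], [-82.76, 87.17], [-180, 180]. Speed limits (degrees/s): [127.2, 127.2, 147.25, 180, 180, 180].

## Interface

Orientations are given as [roll, pitch, yaw] about the fixed x, y, z axes, in that order (R = Rz(yaw) Ry(pitch) Rx(roll)).
In Python, from cell import status, vision, arm, silhouettes gives the robot as it stands.
- The arm moves only by the tool drive_tool, never from a script. Its argument "steps" is one flat list of numbers, 7 for each row, row after row: the shift along the tool's x, y, z as a fraction of full scale, then the turn, a rotation vector about the tool's x, y, z as a fraction of full scale, then the opening in per cent of the stroke, from 0 (shut) to 100 (fully open). In form: [dx, dy, dz, rx, ry, rz, fingers, dx, dy, dz, rx, ry, rz, fingers, ...]. A call has 1 to 5 rows; each row shifts and turns the commanded pose from where the row before left it, along the tool's axes as they then stand; what a row does not reach is not made up. Full scale, the value 1, is 0.1 m for a shift and 45 degrees for a turn. A row lasts 1/12 s, in which the tool goes at most 41.7 mm and 7.16 degrees, less where a joint would pass 70% of its speed; a pose out of reach is approached as far as the arm can. A call with a number of a shift or a turn outside -1 to 1 is refused whole. A call with a gripper value outside its range is refused whole. The fingers move at their own pace and stop on an object; the grip force is fixed at half the most. Time passes only in rows, so rows that do not move let the fingers close. It gives the time, the measured TCP pose, the force, the opening and the grip force at its end, in the units of the state.
- status.sense(): the state, without advancing time (a new reading comes with each control period).
- vision.grab_frame(name): name is "scene" or "side" or "wrist"; returns (picture, depth): 384x512x3 uint8, red, green, blue; 384x512 float32, m along the optical axis (not along the pixel's ray), 0 where there is no reading.
- vision.camera_info(name): a dict with "K" (3x3 intrinsics, pixels), "eye" and "attitude" of the camera in the world; the wrist camera has in their place "mount" (4x4, takes a point from camera to tool coordinates, whose origin is the TCP and whose axes are the flange's). Camera axes: x right, y down, z forward; pixel columns grow to the right and rows downward; lengths in m; the calibration is good to about 2 mm. A picture is of the moment at which its call begins: read the wrist's pose just before it. camera_info takes no time and is no camera call.
- arm.sign_off(): hands the job in; it is judged then, once.
Trained networks look in the newest picture that a camera, given by its name, has taken for a name from the list of things; names that differ only in an ending like _2 or _b are one class to them, and where a whole thing is asked for, a point or a joint stands for the part that bears it (a point fixed in the world has none). Each returns a list of dicts, best first, with "p" (0 to 1); they miss things now and then, are a little off and sometimes report something else, mostly with a low value. They report only what shows in the picture. A call takes as long as a camera call. They do not tell look-alikes from the thing itself.
- silhouettes(camera, target): "region" (384x512 bool, what is visible of it) and "position" ([column, row] in pixels, amid what is visible of it).
The state is a dict: "t": time; "qpos": joint angles; "qd": joint speeds; "joint_torque": joint torques, N m; "ee_pos": TCP position; "tcp_rot": TCP orientation; "contact_force": force on the tool from outside, world axes, zero at the start; "moment": the same for the moment, N m; "width": finger opening in m; "grasp_force": force on a finger pad.
Only numpy, scipy, OpenCV 4.12 (cv2) and the standard library are available. Lean on these libraries where they do the work, as an engineer would, in place of code of your own. Each camera call takes 0.05 s, during which the arm holds its last target. There are 200 camera calls.

## Working session

There is one attempt and no reset: what is moved stays moved. The work goes in short steps, Python scripts to look and compute and a tool call to move; the robot and the scene stay as the last step left them, time stands still between calls to the robot, and variables do not carry over. Pictures are saved under pics/ and viewed, at most 10 in all, crops included, and the job is handed in when it is done.

Besides the shell and the picture viewer there is one more tool, called after "Emit:" as name(argument=value, ...) on one line, values as JSON. drive_tool: Moves the arm, as the interface text tells. Shift numbers are shares of 0.1 m and turn numbers shares of 45 degrees, none past 1 either way. Its arguments: {"type":"object","properties":{"steps":{"type":"array","items":{"type":"number"}}},"required":["steps"]}

```bash
ls; mkdir -p pics
cat > h.py <<'E'
import numpy as np, cv2
from cell import status, vision, arm, silhouettes
from scipy.spatial.transform import Rotation as R
def cam(name):
    i=vision.camera_info(name); K=np.array(i["K"])
    if name=="wrist":
        s=status.sense(); M=np.array(i["mount"]); T=np.eye(4); T[:3,:3]=R.from_euler('xyz',s["tcp_rot"],degrees=True).as_matrix(); T[:3,3]=s["ee_pos"]; T=T@M
    else:
        T=np.eye(4); a=np.array(i["attitude"]); T[:3,:3]=a if a.shape==(3,3) else R.from_euler('xyz',a,degrees=True).as_matrix(); T[:3,3]=i["eye"]
    return K,T
def cloud(name):
    K,T=cam(name); im,d=vision.grab_frame(name)
    v,u=np.mgrid[:384,:512]
    P=np.stack([(u-K[0,2])/K[0,0]*d,(v-K[1,2])/K[1,1]*d,d],-1)@T[:3,:3].T+T[:3,3]
    P[d==0]=np.nan
    return im,P
E
python3 - <<'E'
from h import *
print(status.sense()); 
for n in ("scene","side","wrist"): print(n,vision.camera_info(n))
a,P=cloud("scene"); b,Q=cloud("side")
np.savez('c.npz',a=a,P=P,b=b,Q=Q)
print(np.nanpercentile(P[...,2],[5,50,95]),np.nanpercentile(Q[...,2],[5,50,95]))
cv2.imwrite('pics/a.png',cv2.resize(a[...,::-1],(800,600)));cv2.imwrite('pics/b.png',cv2.resize(b[...,::-1],(800,600)))
for c in ("scene","side"):
  vision.grab_frame(c); C=P if c=="scene" else Q
  for t in ("can","cell","bar","rack","tray","gauge","driver"):
    for o in silhouettes(c,t)[:3]:
        X=C[o["region"]]; X=X[~np.isnan(X[:,0])]
        print(c,t,round(o["p"],2),np.round(o["position"]),np.round(np.median(X,0),3),np.round(np.percentile(X,2,0),3),np.round(np.percentile(X,98,0),3))
E
```

```text
pics
{'t': 0.0, 'qpos': array([-6.82369591e+01,  5.00860764e+00,  1.00351401e+01,  9.50994412e+01,
       -9.37637380e-04,  9.00007061e+01]), 'qd': array([ 0.00810155, -0.03802523, -0.11564996,  0.01463544, -0.024875  ,
        0.01755224]), 'joint_torque': array([-3.10935811e-04, -5.20388675e+01,  4.64800429e+01,  1.66879501e-02,
        7.52801247e-05, -1.93458681e-05]), 'ee_pos': array([ 0.20381696, -0.51054773,  0.19521316]), 'tcp_rot': array([-1.79927091e+02,  9.38535177e-04,  2.17623360e+01]), 'contact_force': array([-0.35507511, -0.37787917,  0.31709352]), 'moment': array([ 0.02744211,  0.00286422, -0.05136885]), 'grasp_force': 0.0, 'width': 0.08520955624687393}
scene {'K': array([[476.64296767,   0.        , 258.60234553],
       [  0.        , 476.64296767, 191.57434171],
       [  0.        ,   0.        ,   1.        ]]), 'eye': array([ 1.28241328, -0.31170207,  0.85832004]), 'attitude': array([-132.64855036,    0.97012419,   64.10743056])}
side {'K': array([[439.78600461,   0.        , 259.21136072],
       [  0.        , 439.78600461, 190.99472614],
       [  0.        ,
[... 1577 characters left out ...]
 0.82 [184. 198.] [0.61  0.184 0.067] [0.578 0.111 0.008] [0.675 0.203 0.076]
side can 0.61 [308. 219.] [0.347 0.007 0.037] [ 0.334 -0.054  0.006] [0.376 0.038 0.047]
side can 0.56 [259. 268.] [0.32  0.223 0.039] [0.291 0.163 0.   ] [0.366 0.257 0.047]
side cell 0.84 [219. 187.] [0.581 0.089 0.067] [0.55  0.028 0.007] [0.646 0.106 0.077]
side bar 0.73 [259. 234.] [0.432 0.109 0.012] [0.421 0.062 0.   ] [0.456 0.148 0.015]
side rack 0.64 [304. 166.] [ 0.536 -0.201  0.013] [ 0.461 -0.328  0.001] [ 0.65  -0.076  0.113]
side tray 0.77 [203. 212.] [0.578 0.145 0.009] [0.523 0.04  0.001] [0.687 0.234 0.034]
side driver 0.82 [152. 277.] [0.485 0.379 0.019] [ 0.433  0.347 -0.   ] [0.6   0.431 0.027]
```

View pics/a.png

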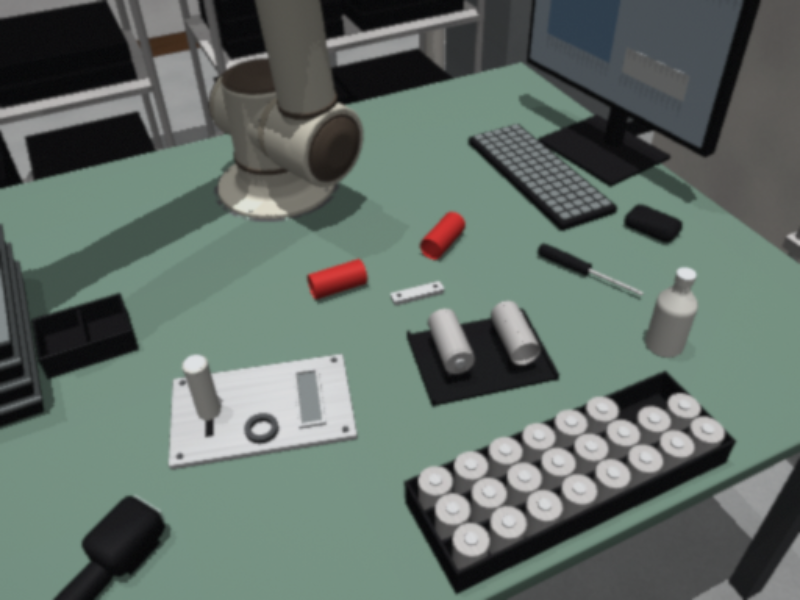

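View pics/b.png

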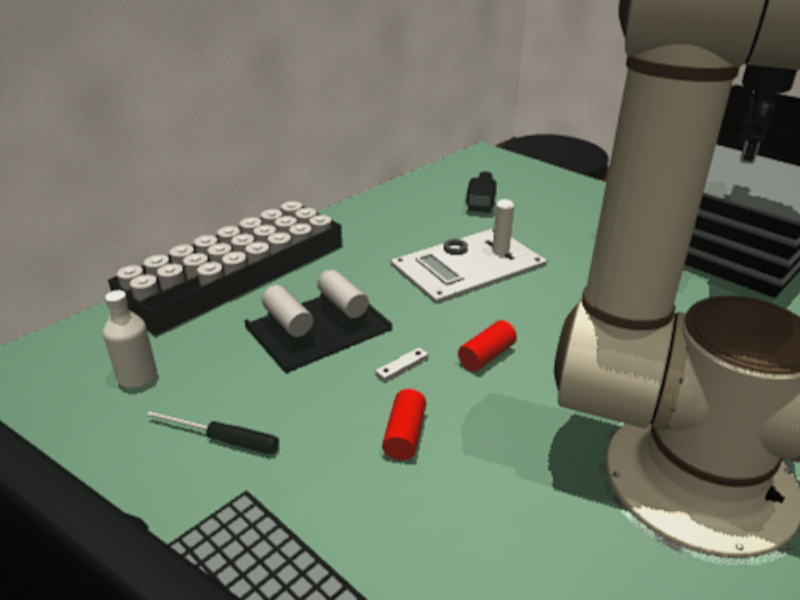

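Run:
```python
from h import *
z=np.load('c.npz')
for c,C in (("scene",z['P']),("side",z['Q'])):
  vision.grab_frame(c)
  print(c)
  X=C.reshape(-1,3); X=X[~np.isnan(X[:,0])]
  def sel(x0,x1,y0,y1,z0,z1): return X[(X[:,0]>x0)&(X[:,0]<x1)&(X[:,1]>y0)&(X[:,1]<y1)&(X[:,2]>z0)&(X[:,2]<z1)]
  # can top ridge & outline
  for n,b in (("can",(.54,.72,.13,.23,.045,.09)),("cell",(.5,.7,.02,.13,.045,.09)),("bar",(.40,.48,.04,.17,.008,.02)),("plate",(.44,.68,-.36,-.05,.008,.0165)),("post",(.45,.68,-.36,-.2,.108,.13))):
    S=sel(*b)
    if n=="plate": 
      pass
    r=cv2.minAreaRect(S[:,:2].astype(np.float32)); print(n,len(S),[np.round(q,4) for q in r],np.round(np.median(S[:,2]),4))
    if n in("can","cell"):
      top=S[S[:,2]>S[:,2].max()-.006]; m=top.mean(0); w,v=np.linalg.eigh(np.cov((top-m)[:,:2].T)); print('  ridge',m,np.degrees(np.arctan2(v[1,1],v[0,1])),top[:,2].max())
  S=sel(.44,.69,-.21,-.05,.0155,.024); print('walls',len(S),[np.round(q,4) for q in cv2.minAreaRect(S[:,:2].astype(np.float32))])
```

```text
scene
can 601 [array([0.6277, 0.1748]), array([0.0454, 0.0971]), np.float64(80.8507)] 0.0696
  ridge [0.63053595 0.17503181 0.07287136] 168.60764346821688 0.07684123216661232
cell 715 [array([0.6027, 0.0795]), array([0.0457, 0.0992]), np.float64(78.6196)] 0.069
  ridge [0.60329448 0.07897138 0.0735695 ] 169.2983982885047 0.07748103912594262
bar 189 [array([0.4377, 0.1061]), array([0.0902, 0.0266]), np.float64(85.3141)] 0.0104
plate 5129 [array([ 0.5589, -0.2093]), array([0.2593, 0.1622]), np.float64(74.9657)] 0.0106
post 165 [array([ 0.535 , -0.2805]), array([0.0325, 0.0328]), np.float64(19.053)] 0.1147
walls 197 [array([ 0.574 , -0.1633]), array([0.0828, 0.1154]), np.float64(75.9501)]
side
can 576 [array([0.6266, 0.1771]), array([0.0452, 0.0997]), np.float64(81.8209)] 0.0685
  ridge [0.6252655  0.17562988 0.07454861] 169.4786262970666 0.07821839156976607
cell 545 [array([0.5991, 0.0804]), array([0.0442, 0.1032]), np.float64(80.911)] 0.0687
  ridge [0.59726409 0.07959183 0.07521047] 168.92304001456424 0.07877734840460537
bar 251 [array([0.4351, 0.1032]), array([0.0922, 0.0251]), np.float64(83.6549)] 0.0122
plate 2049 [array([ 0.5567, -0.2112]), array([0.2646, 0.165 ]), np.float64(74.6029)] 0.0125
post 71 [array([ 0.5322, -0.281 ]), array([0.0318, 0.0312]), np.float64(79.937)] 0.1162
walls 180 [array([ 0.5669, -0.1582]), array([0.1544, 0.1324]), np.float64(68.2703)]
```

Run:
```python
from h import *
z=np.load('c.npz'); a=z['a'][185:250,255:360]
cv2.imwrite('pics/c.png',cv2.resize(a[...,::-1],None,fx=7,fy=7,interpolation=cv2.INTER_CUBIC))
```

```text
(no output)
```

View pics/c.png

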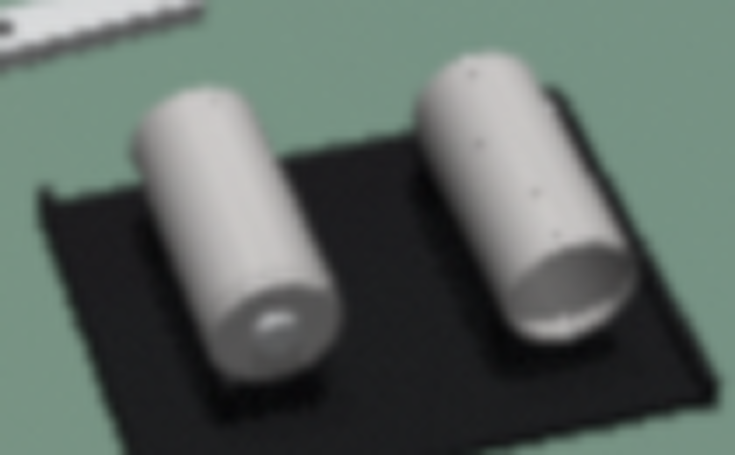

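The right-hand cylinder (open mouth, crop around (570,290)) is the can. The left one shows a terminal button, so it is the cell. Next I move over the bar.

Emit:
drive_tool(steps=[0,0,0,0,0,-0.139,100,0,0,0,0,0,-0.139,100,0,0,0,0,0,-0.139,100,0,0,0,0,0,-0.139,100,0,0,0,0,0,-0.139,100])

```text
t: 1.42
ee_pos: [0.2039, -0.5108, 0.1959]
tcp_rot: [180.0, 0.0, 53.3]
contact_force: [-0.2, -0.3, -0.1]
width: 0.0852
grasp_force: 0.0
```

Emit:
drive_tool(steps=[0,0,0,0,0,-0.139,100,0,0,0,0,0,-0.139,100,0,0,0,0,0,-0.139,100,0,0,0,0,0,-0.139,100,0,0,0,0,0,-0.139,100])

```text
t: 1.83
ee_pos: [0.2039, -0.5108, 0.1959]
tcp_rot: [-180.0, -0.0, 84.6]
contact_force: [0.2, 0.2, 0.6]
width: 0.0857
grasp_force: 0.0
```

Emit:
drive_tool(steps=[0.39,0.11,0,0,0,0,100,0.39,0.11,0,0,0,0,100,0.39,0.11,0,0,0,0,100,0.39,0.11,0,0,0,0,100,0.39,0.11,0,0,0,0,100])

```text
t: 2.25
ee_pos: [0.2781, -0.3206, 0.1958]
tcp_rot: [180.0, 0.0, 84.3]
contact_force: [0.6, -0.3, 0.9]
width: 0.0856
grasp_force: 0.0
```

Emit:
drive_tool(steps=[0.4,0.106,0,0,0,0,100,0.4,0.106,0,0,0,0,100,0.4,0.106,0,0,0,0,100,0.4,0.106,0,0,0,0,100,0.4,0.106,0,0,0,0,100])

```text
t: 2.67
ee_pos: [0.3506, -0.1266, 0.1962]
tcp_rot: [179.9, 0.0, 84.3]
contact_force: [0.3, -0.8, 0.0]
width: 0.0855
grasp_force: 0.0
```

Emit:
drive_tool(steps=[0.4,0.106,0,0,0,0,100,0.4,0.106,0,0,0,0,100,0.4,0.106,0,0,0,0,100,0.4,0.106,0,0,0,0,100,0.4,0.106,0,0,0,0,100])

```text
t: 3.08
ee_pos: [0.4233, 0.0676, 0.1962]
tcp_rot: [179.9, -0.0, 84.3]
contact_force: [1.6, -0.2, -0.6]
width: 0.0854
grasp_force: 0.0
```

Emit:
drive_tool(steps=[0.4,0.106,0,0,0,0,60,0,0,0,0,0,0,60,0,0,0,0,0,0,60])

```text
t: 3.33
ee_pos: [0.4376, 0.1058, 0.1953]
tcp_rot: [-179.9, 0.0, 84.5]
contact_force: [-0.3, -0.2, -0.5]
width: 0.0521
grasp_force: 0.0
```

Run:
```python
from h import *
print({k:np.round(status.sense()[k],3) for k in("ee_pos","tcp_rot","qpos","t")})
im,P=cloud("wrist"); cv2.imwrite('pics/w1.png',im[...,::-1])
for o in silhouettes("wrist","bar"):
    X=P[o["region"]]; X=X[~np.isnan(X[:,0])]; S=X[X[:,2]>.008]
    print(o["p"],np.round(o["position"]),np.median(X,0),cv2.minAreaRect(X[:,:2].astype(np.float32)),cv2.minAreaRect(S[:,:2].astype(np.float32)))
```

```text
{'ee_pos': array([0.438, 0.106, 0.195]), 'tcp_rot': array([-1.79931e+02,  2.70000e-02,  8.45430e+01]), 'qpos': array([ 1.35960e+01, -8.53200e+00, -3.15300e+00,  9.54530e+01,
       -3.00000e-03,  1.09053e+02]), 't': np.float64(3.333)}
0.7 [257. 154.] [0.43588856 0.10893434 0.01191811] ((0.435272753238678, 0.10651624947786331), (0.08922755718231201, 0.02317703701555729), 83.94257354736328) ((0.4359935522079468, 0.10632641613483429), (0.08899782598018646, 0.02172309346497059), 83.96683502197266)
0.5 [455.  73.] [0.61436853 0.17745522 0.07125548] ((0.649846076965332, 0.17594480514526367), (0.054222628474235535, 0.14142869412899017), 79.36161804199219) ((0.6339755058288574, 0.17847055196762085), (0.0538957305252552, 0.10960835963487625), 79.79349517822266)
```

View pics/w1.png

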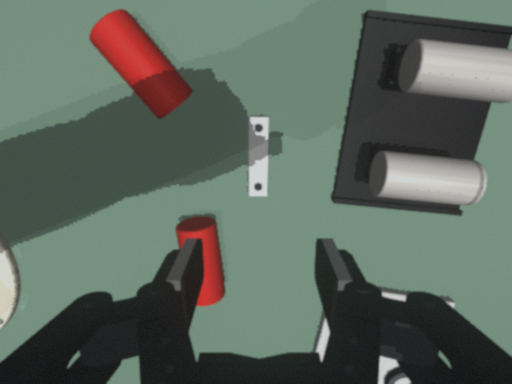

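The bar shows at (258,155), centre about (0.436, 0.106), yaw 84°, clear of everything. I go down and grip its upper half.

Emit:
drive_tool(steps=[0,-0.018,0.36,0,0,0,60,0,0,0.36,0,0,0,60,0,0,0.36,0,0,0,60,0,0,0.36,0,0,0.01,60,0,0,0.36,0,0,0,60])

```text
t: 3.85
ee_pos: [0.4357, 0.1025, 0.0148]
tcp_rot: [179.9, -0.0, 83.7]
contact_force: [0.1, 0.4, 0.0]
width: 0.0517
grasp_force: 0.0
```

Emit:
drive_tool(steps=[0,0,0.087,0,0,0,60,0,0,0,0,0,0,0,0,0,0,0,0,0,0,0,0,0,0,0,0,0,0,0,0,0,0,0,0])

```text
t: 4.27
ee_pos: [0.4374, 0.1043, 0.0096]
tcp_rot: [179.8, -0.1, 83.8]
contact_force: [0.3, 0.2, -0.2]
width: 0.0031
grasp_force: 0.0
```

Emit:
drive_tool(steps=[0,0,0,0,0,0,0,0,0,0,0,0,0,0,0,0,0,0,0,0,0])

```text
t: 4.52
ee_pos: [0.4362, 0.1044, 0.0078]
tcp_rot: [179.9, -0.0, 83.9]
contact_force: [-0.8, -0.5, 0.1]
width: -0.0
grasp_force: 0.0
```

The fingers closed on nothing. I open, rise a bit and look.

Emit:
drive_tool(steps=[0,0,-0.3,0,0,0,60,0,0,-0.3,0,0,0,60,0,0,-0.3,0,0,0,60,0,0,0,0,0,0,60,0,0,0,0,0,0,60])

```text
t: 4.93
ee_pos: [0.437, 0.1046, 0.099]
tcp_rot: [179.8, -0.1, 83.9]
contact_force: [-0.2, 0.2, 0.1]
width: 0.0514
grasp_force: 0.0
```

Run:
```python
from h import *
print({k:np.round(status.sense()[k],3) for k in("ee_pos","tcp_rot","width","t")}, arm.pinch_z)
im,P=cloud("wrist"); cv2.imwrite('pics/w2.png',im[...,::-1])
for o in silhouettes("wrist","bar"):
    X=P[o["region"]]; X=X[~np.isnan(X[:,0])]; S=X[X[:,2]>.008]
    print(o["p"],np.round(o["position"]),np.median(X,0),cv2.minAreaRect(X[:,:2].astype(np.float32)),cv2.minAreaRect(S[:,:2].astype(np.float32)))
```

```text
{'ee_pos': array([0.437, 0.105, 0.099]), 'tcp_rot': array([ 1.79813e+02, -6.70000e-02,  8.38720e+01]), 'width': np.float64(0.051), 't': np.float64(4.933)} 0.0187
0.85 [259. 176.] [0.43624556 0.11134727 0.0119194 ] ((0.4358738362789154, 0.10667797178030014), (0.08970093727111816, 0.024479787796735764), 83.60610961914062) ((0.4359672963619232, 0.1064043641090393), (0.08916349709033966, 0.022009583190083504), 83.70391845703125)
```

View pics/w2.png

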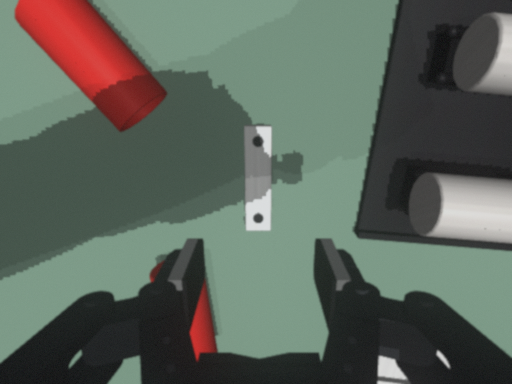

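Emit:
drive_tool(steps=[0,-0.005,0.3,0,0,0,50,0.02,0,0.3,0,0,0,50,0,0,0.3,0,0,0,50,0,0,0.045,0,0,0,50,0,0,0,0,0,0,50])

```text
t: 5.45
ee_pos: [0.4333, 0.1058, 0.0003]
tcp_rot: [-179.7, 0.1, 83.9]
contact_force: [-0.5, 0.6, 1.4]
width: 0.0427
grasp_force: 0.0
```

Emit:
drive_tool(steps=[0,0,0,0,0,0,40,0,0,0,0,0,0,0,0,0,0,0,0,0,0,0,0,0,0,0,0,0,0,0,0,0,0,0,0])

```text
t: 5.87
ee_pos: [0.4361, 0.1064, 0.0036]
tcp_rot: [179.9, -0.0, 83.9]
contact_force: [0.3, 0.1, -0.3]
width: -0.0001
grasp_force: 0.0
```

Run:
```python
from h import *
print({k:np.round(status.sense()[k],4) for k in("ee_pos","tcp_rot","width","t","contact_force")})
b,_=vision.grab_frame("side"); w,_=vision.grab_frame("wrist")
c=cv2.resize(b[190:290,200:330],(520,400),interpolation=cv2.INTER_CUBIC)
w=cv2.resize(w[100:384,150:370],(280,400))
cv2.imwrite('pics/s2.png',np.hstack([c,w])[...,::-1])
```

```text
{'ee_pos': array([0.4361, 0.1064, 0.0036]), 'tcp_rot': array([ 1.799206e+02, -2.910000e-02,  8.385970e+01]), 'width': np.float64(-0.0001), 't': np.float64(5.8667), 'contact_force': array([ 0.3445,  0.1019, -0.2652])}
```

View pics/s2.png

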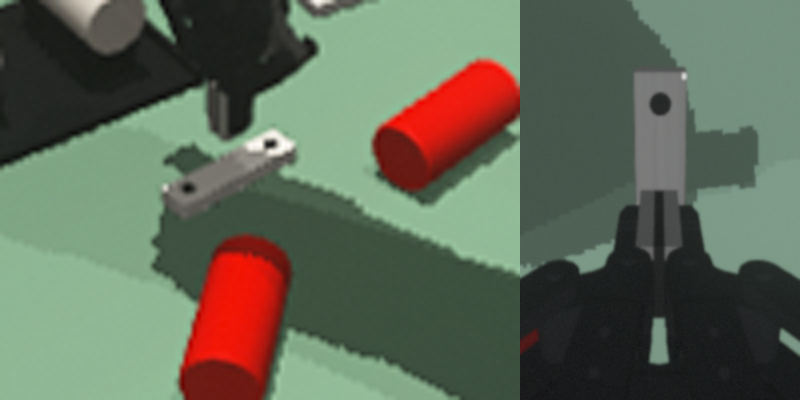

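Run:
```python
from h import *
_,P=cloud("side")
for v in range(205,234,2):
    print(v,[tuple(np.round(P[v,u]*1000).astype(int)) if not np.isnan(P[v,u,0]) else None for u in (252,255,257,259,261)])
_,W=cloud("wrist")
s=status.sense(); Rt=R.from_euler('xyz',s["tcp_rot"],degrees=True).as_matrix()
T=(W-s["ee_pos"])@Rt
for v in range(226,300,6): print(v,[tuple(np.round(T[v,u]*1000).astype(int)) if not np.isnan(T[v,u,0]) else None for u in (250,254,262,266)])
```

```text
205 [(np.int64(442), np.int64(116), np.int64(93)), (np.int64(427), np.int64(122), np.int64(103)), (np.int64(422), np.int64(120), np.int64(105)), (np.int64(420), np.int64(115), np.int64(104)), (np.int64(431), np.int64(97), np.int64(89))]
207 [(np.int64(440), np.int64(117), np.int64(89)), (np.int64(431), np.int64(117), np.int64(93)), (np.int64(424), np.int64(118), np.int64(97)), (np.int64(422), np.int64(113), np.int64(95)), (np.int64(423), np.int64(106), np.int64(91))]
209 [(np.int64(442), np.int64(116), np.int64(81)), (np.int64(430), np.int64(118), np.int64(88)), (np.int64(424), np.int64(118), np.int64(92)), (np.int64(421), np.int64(114), np.int64(91)), (np.int64(410), np.int64(120), np.int64(100))]
211 [(np.int64(445), np.int64(113), np.int64(72)), (np.int64(428), np.int64(120), np.int64(85)), (np.int64(424), np.int64(118), np.int64(86)), (np.int64(417), np.int64(119), np.int64(90)), (np.int64(409), np.int64(120), np.int64(95))]
213 [(np.int64(443), np.int64(114), np.int64(68)), (np.int64(434), np.int64(114), np.int64(73)), (np.int64(430), np.int64(111), np.int64(73)), (np.int64(424)
[... 4066 characters left out ...]
nt64(-3), np.int64(-79)), (np.int64(10), np.int64(-2), np.int64(-74)), (np.int64(9), np.int64(1), np.int64(-73)), (np.int64(12), np.int64(2), np.int64(-77))]
286 [(np.int64(12), np.int64(-3), np.int64(-81)), (np.int64(7), np.int64(-2), np.int64(-73)), (np.int64(6), np.int64(1), np.int64(-72)), (np.int64(12), np.int64(2), np.int64(-81))]
292 [(np.int64(12), np.int64(-3), np.int64(-85)), (np.int64(6), np.int64(-2), np.int64(-76)), (np.int64(4), np.int64(1), np.int64(-73)), (np.int64(13), np.int64(2), np.int64(-86))]
298 [(np.int64(12), np.int64(-3), np.int64(-88)), (np.int64(5), np.int64(-2), np.int64(-77)), (np.int64(2), np.int64(1), np.int64(-73)), (np.int64(10), np.int64(2), np.int64(-85))]
```

Both cameras agree that the real fingertips sit about 41 mm behind the reported TCP, so I will work with that offset. I open and go 40 mm lower.

Emit:
drive_tool(steps=[0,0,0,0,0,0,50,0,0,0,0,0,0,50,0,0,0,0,0,0,50,0,0,0,0,0,0,50,0,0,0.1,0,0,0,50])

```text
t: 6.48
ee_pos: [0.4367, 0.1066, -0.006]
tcp_rot: [179.9, -0.1, 83.9]
contact_force: [1.0, 0.5, 0.3]
width: 0.0425
grasp_force: 0.0
```

Emit:
drive_tool(steps=[0,0,0.1,0,0,0,50,0,0,0.1,0,0,0,50,0,0,0.05,0,0,0,50,0,0,0.05,0,0,0,50,0,0,0,0,0,0,50])

```text
t: 6.9
ee_pos: [0.4352, 0.1062, -0.0372]
tcp_rot: [-180.0, 0.0, 83.9]
contact_force: [0.4, 0.3, 0.8]
width: 0.0428
grasp_force: 0.3
```

Emit:
drive_tool(steps=[0,0,0,0,0,0,30,0,0,0,0,0,0,0,0,0,0,0,0,0,0,0,0,0,0,0,0,0,0,0,0,0,0,0,0])

```text
t: 7.32
ee_pos: [0.4375, 0.1068, -0.0351]
tcp_rot: [179.8, -0.1, 83.9]
contact_force: [-1.1, -0.0, 18.6]
width: 0.0205
grasp_force: 67.6
```

Emit:
drive_tool(steps=[0,0,-0.1,0,0,0,0,0,0,-0.35,0,0,0,0,0,0,-0.35,0,0,0,0,0,0,-0.35,0,0,0,0,0,0,-0.35,0,0,0,0])

```text
t: 7.73
ee_pos: [0.435, 0.1062, 0.1141]
tcp_rot: [-180.0, 0.0, 83.9]
contact_force: [-0.5, -0.2, -1.1]
width: 0.0205
grasp_force: 59.0
```

Emit:
drive_tool(steps=[0,0,0,0,0,-0.15,0,0,0,0,0,0,-0.15,0,0,0,0,0,0,-0.15,0,0,0,0,0,0,-0.15,0,0,0,0,0,0,-0.15,0])

```text
t: 8.15
ee_pos: [0.4354, 0.1062, 0.1125]
tcp_rot: [-180.0, -0.0, 117.9]
contact_force: [0.4, -0.4, -1.0]
width: 0.0201
grasp_force: 59.1
```

Emit:
drive_tool(steps=[0,0,0,0,0,-0.15,0,0,0,0,0,0,-0.15,0,0,0,0,0,0,-0.15,0,0,0,0,0,0,-0.15,0,0,0,0,0,0,-0.15,0])

```text
t: 8.57
ee_pos: [0.4353, 0.1062, 0.1124]
tcp_rot: [-180.0, -0.0, 151.7]
contact_force: [0.2, 0.1, -0.5]
width: 0.0202
grasp_force: 59.1
```

Emit:
drive_tool(steps=[0,0,0,0,0,-0.15,0,0,0,0,0,0,-0.15,0,0,0,0,0,0,0,0])

```text
t: 8.82
ee_pos: [0.4353, 0.1062, 0.1124]
tcp_rot: [-180.0, -0.0, 165.2]
contact_force: [0.5, -0.7, -0.7]
width: 0.02
grasp_force: 59.1
```

```bash
cat >> h.py <<'E'
def tipframe(name="wrist"):
    s=status.sense(); Rt=R.from_euler('xyz',s["tcp_rot"],degrees=True).as_matrix()
    im,W=cloud(name); return im,W,(W-s["ee_pos"])@Rt
E
python3 - <<'E'
from h import *
s=status.sense(); print({k:np.round(s[k],4) for k in("ee_pos","tcp_rot","width","t","contact_force","qpos")})
im,W,T=tipframe(); cv2.imwrite('pics/w3.png',im[...,::-1])
for o in silhouettes("wrist","bar"):
    X=T[o["region"]]; X=X[~np.isnan(X[:,0])]; print(o["p"],np.round(o["position"]),np.round(np.median(X,0),4),np.round(np.percentile(X,2,0),4),np.round(np.percentile(X,98,0),4)); Y=X[abs(X[:,2]-np.median(X[:,2]))<.004]; print(cv2.minAreaRect(Y[:,:2].astype(np.float32)*1000))
E
```

```text
{'ee_pos': array([0.4353, 0.1062, 0.1124]), 'tcp_rot': array([-1.799827e+02, -3.310000e-02,  1.651682e+02]), 'width': np.float64(0.02), 't': np.float64(8.8167), 'contact_force': array([ 0.5082, -0.6893, -0.7061]), 'qpos': array([ 1.37116e+01, -9.81670e+00, -1.34505e+01,  8.64036e+01,
        6.00000e-04,  2.85434e+01])}
0.67 [259. 251.] [ 0.0069  0.0005 -0.0471] [-0.0435 -0.0101 -0.0482] [ 0.0436  0.0105 -0.0425]
((-1.3041915893554688, 0.2983875274658203), (90.86469268798828, 22.14385223388672), 0.012787197716534138)
```

View pics/w3.png

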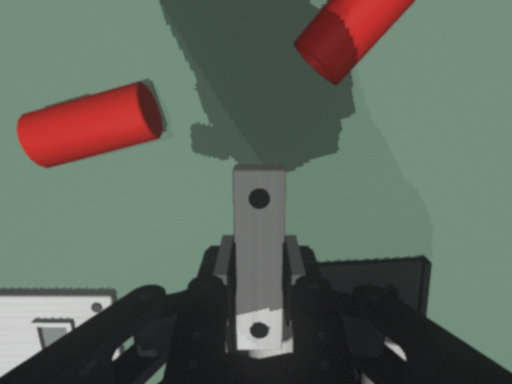

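The bar is held square at (259,251), with its underside 35.5 mm behind the reported TCP. I move beside the compartment and measure it.

Emit:
drive_tool(steps=[-0.334,-0.223,0,0,0,0,0,-0.334,-0.223,0,0,0,0,0,-0.334,-0.223,0,0,0,0,0,-0.334,-0.223,0,0,0,0,0,-0.334,-0.223,0,0,0,0,0])

```text
t: 9.33
ee_pos: [0.5686, -0.0467, 0.1125]
tcp_rot: [180.0, 0.0, 164.6]
contact_force: [0.8, -0.1, 0.1]
width: 0.0203
grasp_force: 59.1
```

Emit:
drive_tool(steps=[-0.334,-0.223,0,0,0,0,0,0,0,0,0,0,0,0,0,0,0,0,0,0,0,0,0,0,0,0,0,0])

```text
t: 9.67
ee_pos: [0.5937, -0.0752, 0.1121]
tcp_rot: [180.0, -0.1, 164.7]
contact_force: [0.1, 0.5, 0.6]
width: 0.0203
grasp_force: 59.1
```

Run:
```python
from h import *
s=status.sense(); print({k:np.round(s[k],4) for k in("ee_pos","tcp_rot","t","qpos")})
im,W,T=tipframe(); cv2.imwrite('pics/w4.png',im[...,::-1]); np.savez('w4.npz',im=im,W=W,T=T)
g=cv2.cvtColor(im,cv2.COLOR_RGB2GRAY)
X=W.reshape(-1,3); ok=~np.isnan(X[:,0])
def sel(z0,z1,c,r):
    m=ok&(X[:,2]>z0)&(X[:,2]<z1)&(np.hypot(X[:,0]-c[0],X[:,1]-c[1])<r); return X[m]
for z0,z1 in((.009,.0155),(.0155,.021)):
    S=sel(z0,z1,(.576,-.1425),.065); print(len(S),np.median(S[:,2]) if len(S) else '',cv2.minAreaRect(S[:,:2].astype(np.float32)*1000) if len(S) else '')
```

```text
{'ee_pos': array([ 0.5937, -0.0752,  0.1121]), 'tcp_rot': array([ 1.799989e+02, -7.840000e-02,  1.646887e+02]), 't': np.float64(9.6667), 'qpos': array([-7.22710e+00,  1.08389e+01,  7.32270e+00,  8.65612e+01,
        1.21000e-02,  8.08420e+00])}
13993 0.012088622028319618 ((573.5181274414062, -147.05921936035156), (119.51170349121094, 129.68698120117188), 61.95906448364258)
2146 0.017888519517394952 ((570.5896606445312, -161.54208374023438), (78.80699157714844, 108.09642028808594), 74.91805267333984)
```

View pics/w4.png

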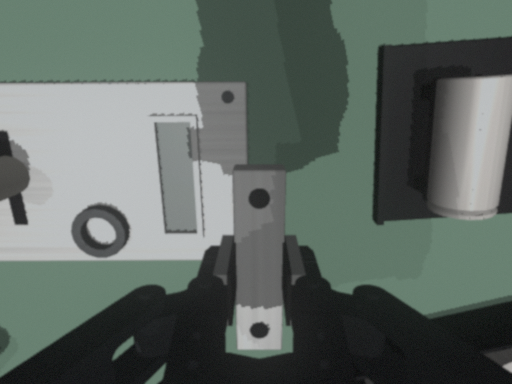

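The compartment shows whole at (178,175) beside the bar, with the gauge at (100,230) and the post at far left. I fit its walls.

Run:
```python
from h import *
d=np.load('w4.npz'); W=d['W'];T=d['T']
m=np.zeros(W.shape[:2],bool); m[105:245,140:212]=1
m&=(W[...,2]>.0155)&(W[...,2]<.021)
k=m.astype(np.uint8); n,l,st,_=cv2.connectedComponentsWithStats(k); i=1+np.argmax(st[1:,4]); mm=l==i; print(st)
for f in (mm,m):
  S=W[f]; print(len(S),cv2.minAreaRect(S[:,:2].astype(np.float32)*1000))
# plate whole in tool frame: right edge (rack +y end), yaw from plate edge
a=d['im'][105:245,140:212].astype(int).mean(-1); fl=np.zeros_like(m); fl[118:234,155:198]=1
# inner floor: grey darker region
g=cv2.cvtColor(d['im'],cv2.COLOR_RGB2GRAY); print(g[175,140:212:3], g[170,150:210:2])
```

```text
[[     0      0    512    384 194549]
 [   147    115     57    124   2059]]
2059 ((575.604736328125, -142.62014770507812), (39.66755676269531, 108.08655548095703), 75.17972564697266)
2059 ((575.604736328125, -142.62014770507812), (39.66755676269531, 108.08655548095703), 75.17972564697266)
[190 191 190 190 191 190 178  98 135 136 136 137 137 136 138 138 138 137
 182 188 136 189 188 189] [192 191 191 191 152  98 131 136 136 137 136 137 137 136 138 137 136 137
 139 137 139 148 186 188 177 133 185 190 190 190]
```

Emit:
drive_tool(steps=[0.005,-0.35,0,0,0,0,0,0.005,-0.35,0,0,0,0,0,0,0,0.35,0,0,0,0,0,0,0.35,0,0,0,0,0,0,0.35,0,0,0,0])

```text
t: 10.13
ee_pos: [0.5748, -0.1421, 0.008]
tcp_rot: [180.0, 0.2, 164.8]
contact_force: [-0.3, -0.3, -0.9]
width: 0.0203
grasp_force: 59.2
```

Emit:
drive_tool(steps=[0,0,0,0,0,0,0,0,0,0,0,0,0,0])

```text
t: 10.3
ee_pos: [0.5733, -0.1413, 0.0073]
tcp_rot: [-180.0, -0.2, 164.9]
contact_force: [-0.1, -0.5, -0.5]
width: 0.0202
grasp_force: 59.1
```

Run:
```python
from h import *
s=status.sense(); print({k:np.round(s[k],4) for k in("ee_pos","tcp_rot","t","contact_force")})
im,W,T=tipframe(); vision
for o in silhouettes("wrist","bar")[:1]:
    X=W[o["region"]]; X=X[~np.isnan(X[:,0])]; Y=X[abs(X[:,2]-np.median(X[:,2]))<.004]; print(np.median(X[:,2]),cv2.minAreaRect(Y[:,:2].astype(np.float32)*1000))
```

```text
{'ee_pos': array([ 0.5733, -0.1413,  0.0073]), 'tcp_rot': array([-1.799982e+02, -1.608000e-01,  1.648867e+02]), 't': np.float64(10.3), 'contact_force': array([-0.1473, -0.4931, -0.5311])}
0.05436326693605201 ((574.6964111328125, -141.37144470214844), (22.093870162963867, 90.94300842285156), 74.8466567993164)
```

Emit:
drive_tool(steps=[-0.01,-0.009,0.1,0,0,0,0,0,0,0.1,0,0,0,0,0,0,0.06,0,0,0,0,0,0,0.02,0,0,0,0,0,0,0,0,0,0,0])

```text
t: 10.82
ee_pos: [0.5762, -0.1437, -0.0173]
tcp_rot: [180.0, 0.2, 164.9]
contact_force: [-8.2, 3.1, 22.8]
width: 0.0203
grasp_force: 72.8
```

Emit:
drive_tool(steps=[0,0,0.02,0,0,0,0,0,0,0,0,0,0,0])

```text
t: 10.98
ee_pos: [0.5764, -0.1438, -0.0174]
tcp_rot: [180.0, 0.2, 164.9]
contact_force: [-13.9, 4.2, 37.2]
width: 0.0206
grasp_force: 80.9
```

The bar has caught on a wall top. I lift, settle and measure again.

Emit:
drive_tool(steps=[0,0,-0.13,0,0,0,0,0,0,0,0,0,0,0,0,0,0,0,0,0,0,0,0,0,0,0,0,0,0,0,0,0,0,0,0])

```text
t: 11.4
ee_pos: [0.575, -0.1435, -0.0105]
tcp_rot: [-180.0, -0.1, 164.9]
contact_force: [-0.5, 0.4, -0.6]
width: 0.0204
grasp_force: 59.2
```

Run:
```python
from h import *
s=status.sense(); print({k:np.round(s[k],4) for k in("ee_pos","tcp_rot","t","contact_force")})
im,W,T=tipframe(); cv2.imwrite('pics/w5.png',im[60:384,150:380][...,::-1].repeat(2,0).repeat(2,1)[:600])
for o in silhouettes("wrist","bar")[:1]:
    X=W[o["region"]]; X=X[~np.isnan(X[:,0])]; Y=X[abs(X[:,2]-np.median(X[:,2]))<.004]; print(np.median(X[:,2]),cv2.minAreaRect(Y[:,:2].astype(np.float32)*1000))
    x=X-X.mean(0); print(np.linalg.svd(x[::5],full_matrices=False)[2][2])
for c in("scene","side"):
    im,P=cloud(c)
    for o in silhouettes(c,"bar")[:1]: X=P[o["region"]]; X=X[~np.isnan(X[:,0])]; X=X[X[:,2]>np.median(X[:,2])-.006]; print(c,o["p"],np.median(X[:,2]),cv2.minAreaRect(X[:,:2].astype(np.float32)*1000))
```

```text
{'ee_pos': array([ 0.575 , -0.1435, -0.0105]), 'tcp_rot': array([-1.799992e+02, -9.320000e-02,  1.648579e+02]), 't': np.float64(11.4), 'contact_force': array([-0.4773,  0.4377, -0.5993])}
0.03650357450087491 ((576.0972290039062, -143.59164428710938), (22.02201271057129, 90.01232147216797), 74.84117126464844)
[-0.01541911 -0.00778237  0.99985083]
scene 0.58 0.03493396590405551 ((577.3172607421875, -143.1908721923828), (21.870601654052734, 90.07130432128906), 75.35067749023438)
side 0.5 0.036886425783788646 ((566.2582397460938, -145.60633850097656), (29.630598068237305, 80.84843444824219), 73.4571533203125)
```

View pics/w5.png

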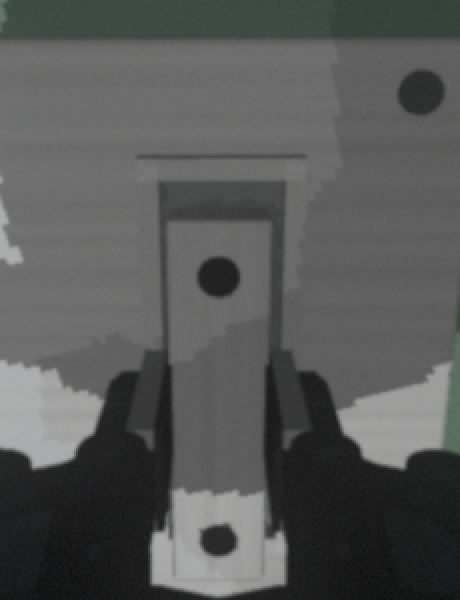

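The fingertips are flush with the bar's underside, so they met the wall tops, while the bar itself is aligned over the compartment. I recentre it by under 1 mm, lower to just above the walls and let it settle in.

Emit:
drive_tool(steps=[0.007,0.008,0.03,0,0,0,0,0,0,0.03,0,0,0,0,0,0,0,0,0,0,0,0,0,0,0,0,0,0,0,0,0,0,0,0,0])

```text
t: 12.12
ee_pos: [0.575, -0.1427, -0.0154]
tcp_rot: [-180.0, -0.0, 164.9]
contact_force: [0.6, 0.0, -0.9]
width: 0.0204
grasp_force: 59.2
```

Emit:
drive_tool(steps=[0,0,0,0,0,0,28,0,0,0,0,0,0,32,0,0,0,0,0,0,40,0,0,0,0,0,0,50,0,0,0,0,0,0,50])

```text
t: 12.53
ee_pos: [0.5751, -0.1427, -0.0152]
tcp_rot: [180.0, 0.0, 164.9]
contact_force: [0.5, 0.8, -0.2]
width: 0.0427
grasp_force: 0.0
```

Emit:
drive_tool(steps=[0,0,-0.3,0,0,0,50,0,0,-0.3,0,0,0,50,0,0,-0.3,0,0,0,50,0,0,-0.3,0,0,0,50,0,0,0,0,0,0,50])

```text
t: 12.95
ee_pos: [0.5775, -0.1433, 0.1115]
tcp_rot: [180.0, 0.5, 164.9]
contact_force: [1.3, -0.6, 1.1]
width: 0.0425
grasp_force: 0.0
```

Run:
```python
from h import *
s=status.sense(); print({k:np.round(s[k],4) for k in("ee_pos","tcp_rot","t","contact_force")})
im,W,T=tipframe(); cv2.imwrite('pics/w6.png',im[...,::-1])
for o in silhouettes("wrist","bar")[:1]:
    X=W[o["region"]]; X=X[~np.isnan(X[:,0])]; Y=X[abs(X[:,2]-np.median(X[:,2]))<.003]; print(np.median(X[:,2]),cv2.minAreaRect(Y[:,:2].astype(np.float32)*1000))
    x=Y-Y.mean(0); print(np.linalg.svd(x[::5],full_matrices=False)[2][2])
```

```text
{'ee_pos': array([ 0.5775, -0.1433,  0.1115]), 'tcp_rot': array([179.9872,   0.5005, 164.8595]), 't': np.float64(12.95), 'contact_force': array([ 1.2549, -0.5882,  1.1204])}
0.024004738938927683 ((576.2675170898438, -142.60777282714844), (21.905628204345703, 89.86658477783203), 74.76050567626953)
[ 3.43774315e-04 -2.00562964e-04  9.99999921e-01]
```

View pics/w6.png

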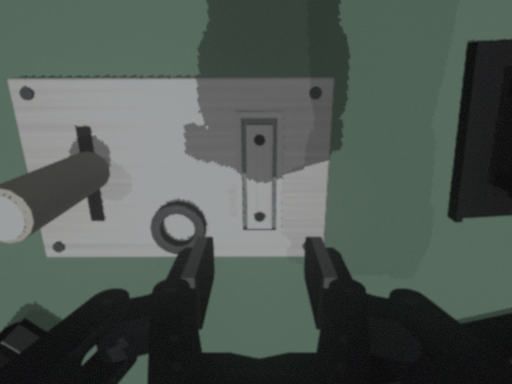

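The bar lies flat in the compartment (bar at (259,178), top 24.0 mm above the bench, centred within 1 mm). Next is the can: I move over it and tilt the tool 45°.

Emit:
drive_tool(steps=[0.095,0.316,-0.04,0,0,0,100,0.095,0.316,-0.04,0,0,0,100,0.095,0.316,-0.04,0,0,0,100,0.095,0.316,-0.04,0,0,0,100,0.095,0.316,-0.04,0,0,0,100])

```text
t: 13.47
ee_pos: [0.5695, 0.0236, 0.1232]
tcp_rot: [-180.0, -0.1, 164.8]
contact_force: [0.4, -1.0, -0.3]
width: 0.0857
grasp_force: 0.0
```

Emit:
drive_tool(steps=[0.095,0.316,-0.04,0,0,0,100,0.095,0.316,-0.04,0,0,0,100,0.095,0.316,-0.04,0,0,0,100,0.095,0.316,-0.04,0,0,0,100,0.095,0.316,-0.04,0,0,0,100])

```text
t: 13.88
ee_pos: [0.565, 0.1886, 0.1432]
tcp_rot: [-179.9, -0.1, 164.9]
contact_force: [0.4, -0.2, -0.7]
width: 0.0853
grasp_force: 0.0
```

Emit:
drive_tool(steps=[0,0,0,0,0,-0.107,100,0,0,0,0,-0.14,0,100,0,0,0,0,-0.14,0,100,0,0,0,0,-0.14,0,100,0,0,0,0,-0.14,0,100])

```text
t: 14.3
ee_pos: [0.5657, 0.1871, 0.1434]
tcp_rot: [-180.0, 25.4, 169.7]
contact_force: [0.0, -0.0, 0.4]
width: 0.0854
grasp_force: 0.0
```

Emit:
drive_tool(steps=[0,0,0,0,-0.14,0,100,0,0,0,0,-0.14,0,100,0,0,0,0,-0.14,0,100,0,0,0,0,-0.02,0,100,0,0,0,0,0,0,100])

```text
t: 14.72
ee_pos: [0.5638, 0.187, 0.1415]
tcp_rot: [-179.8, 44.8, 169.9]
contact_force: [-0.4, 0.4, 0.3]
width: 0.0853
grasp_force: 0.0
```

Run:
```python
from h import *
s=status.sense(); print({k:np.round(s[k],4) for k in("ee_pos","tcp_rot","t","contact_force","qpos")})
print(R.from_euler('xyz',s["tcp_rot"],degrees=True).as_matrix().round(3))
im,W,T=tipframe(); cv2.imwrite('pics/w7.png',im[...,::-1])
vision
def fit(X):
    from scipy.optimize import least_squares
    X=X[X[:,2]>.045]
    f=lambda p:np.hypot((X[:,1]-p[0]-(X[:,0]-.627)*np.tan(p[1])) *np.cos(p[1]),X[:,2]-p[2])-.023
    r=least_squares(f,[.175,-.18,.052],loss='soft_l1',f_scale=.002).x
    a=np.cos(r[1])*(X[:,0]-.627)+np.sin(r[1])*(X[:,1]-r[0]); lo,hi=np.percentile(a,[1,99])
    return len(X),'y at .627',r[0].round(4),'yaw',np.degrees(r[1]).round(2),'z',r[2].round(4),'ends along',lo.round(4),hi.round(4)
for o in silhouettes("wrist","can"):
    X=W[o["region"]]; X=X[~np.isnan(X[:,0])]; print(o["p"],np.round(o["position"]),np.median(X,0).round(3))
    if abs(np.median(X[:,1])-.175)<.03: print(fit(X))
for c in("scene",):
    _,P=cloud(c)
    X=P.reshape(-1,3); X=X[(X[:,0]>.56)&(X[:,0]<.70)&(X[:,1]>.14)&(X[:,1]<.21)&(X[:,2]>.045)&(X[:,2]<.08)]; print(c,fit(X))
z=np.load('c.npz')
for k in 'PQ':
    X=z[k].reshape(-1,3); X=X[(X[:,0]>.56)&(X[:,0]<.70)&(X[:,1]>.14)&(X[:,1]<.21)&(X[:,2]>.045)&(X[:,2]<.08)]; print(k,fit(X))
# tips of open fingers
m=(abs(abs(T[...,1])-.05)<.012)&(T[...,2]<-.02)&(T[...,2]>-.1)&(abs(T[...,0])<.02); print(T[m][:,2].max() if m.any() else None)
```

```text
{'ee_pos': array([0.5638, 0.187 , 0.1415]), 'tcp_rot': array([-179.8177,   44.7924,  169.9219]), 't': np.float64(14.7167), 'contact_force': array([-0.4251,  0.3928,  0.3281]), 'qpos': array([ 33.6607, -27.0713, -36.3261,  45.2114, -29.3008,  34.2373])}
[[-0.699  0.177  0.693]
 [ 0.124  0.984 -0.126]
 [-0.705 -0.002 -0.71 ]]
0.63 [258. 143.] [0.587 0.181 0.068]
(4352, 'y at .627', np.float64(0.1759), 'yaw', np.float64(-11.5), 'z', np.float64(0.0513), 'ends along', np.float64(-0.0482), np.float64(0.0433))
scene (601, 'y at .627', np.float64(0.1771), 'yaw', np.float64(-11.84), 'z', np.float64(0.0507), 'ends along', np.float64(-0.044), np.float64(0.0495))
P (601, 'y at .627', np.float64(0.1771), 'yaw', np.float64(-11.84), 'z', np.float64(0.0506), 'ends along', np.float64(-0.0445), np.float64(0.0486))
Q (576, 'y at .627', np.float64(0.1736), 'yaw', np.float64(-11.26), 'z', np.float64(0.052), 'ends along', np.float64(-0.0493), np.float64(0.0465))
-0.0475453652872094
```

Emit:
drive_tool(steps=[0,0,0,0.022,0,0.022,100,0.285,0.015,0,0,0,0,100,0,0,0.3,0,0,0,100,0,0,0.3,0,0,0,100,0,0,0.3,0,0,0,100])

```text
t: 15.28
ee_pos: [0.6114, 0.1804, 0.0622]
tcp_rot: [179.8, 45.0, 168.2]
contact_force: [0.9, 0.8, -0.1]
width: 0.0853
grasp_force: 0.0
```

Emit:
drive_tool(steps=[0,0,0,0,0,0,100,0,0,0,0,0,0,100,0,0,0,0,0,0,100])

```text
t: 15.53
ee_pos: [0.6098, 0.1797, 0.0622]
tcp_rot: [180.0, 45.0, 168.2]
contact_force: [-0.4, 0.3, 0.3]
width: 0.0853
grasp_force: 0.0
```

Run:
```python
from h import *
s=status.sense(); print({k:np.round(s[k],4) for k in("ee_pos","tcp_rot","t","contact_force","qpos")})
Rt=R.from_euler('xyz',s["tcp_rot"],degrees=True).as_matrix()
im,W,T=tipframe()
for o in silhouettes("wrist","can")[:2]:
    X=W[o["region"]]; X=X[~np.isnan(X[:,0])]; print(o["p"],np.median(X,0).round(3)); Y=T[o["region"]]; print(np.nanpercentile(Y,[2,50,98],axis=0).round(4))
ps=np.radians(-11.5); h=np.array([np.cos(ps),np.sin(ps),0]); d=h*.7071+[0,0,-.7071]
tgt=np.array([.627,.1758,.052])-.015*h+.060*d
print('shift',(Rt.T@(tgt-s["ee_pos"])/.1).round(3),'az',np.degrees(np.arctan2(Rt[1,2],Rt[0,2])),'tilt',np.degrees(np.arccos(-Rt[2,2])))
```

```text
{'ee_pos': array([0.6098, 0.1797, 0.0622]), 'tcp_rot': array([179.952 ,  44.9911, 168.1659]), 't': np.float64(15.5333), 'contact_force': array([-0.3827,  0.3135,  0.2865]), 'qpos': array([ 30.2054, -18.5834, -39.7424,  32.2197, -28.2171,  32.5104])}
0.62 [0.583 0.183 0.063]
[[-0.0459 -0.0204 -0.0281]
 [ 0.0194 -0.0001 -0.0129]
 [ 0.0405  0.0198  0.0331]]
shift [ 0.054 -0.002  0.69 ] az -11.7662404210735 tilt 44.99108454752346
```

Emit:
drive_tool(steps=[0.054,0,0.2,0,0,0,100,0,0,0.2,0,0,0,100,0,0,0.2,0,0,0,100,0,0,0.09,0,0,0,100,0,0,0,0,0,0,100])

```text
t: 16.05
ee_pos: [0.6529, 0.1704, 0.0076]
tcp_rot: [-179.9, 44.9, 168.3]
contact_force: [-0.4, -0.2, -1.1]
width: 0.0856
grasp_force: 0.0
```

Emit:
drive_tool(steps=[0,0,0,0,0,0,70,0,0,0,0,0,0,60,0,0,0,0,0,0,50,0,0,0,0,0,0,30,0,0,0,0,0,0,0])

```text
t: 16.47
ee_pos: [0.6533, 0.1712, 0.01]
tcp_rot: [179.9, 45.1, 168.2]
contact_force: [-4.0, -0.2, 6.2]
width: 0.0454
grasp_force: 61.1
```

Emit:
drive_tool(steps=[0,0,0,0,0,0,0,0,0,0,0,0,0,0,0,0,0,0,0,0,0])

```text
t: 16.72
ee_pos: [0.6534, 0.1712, 0.01]
tcp_rot: [179.9, 45.1, 168.2]
contact_force: [-4.1, -0.7, 6.7]
width: 0.0453
grasp_force: 61.2
```

The can is gripped (45.3 mm, 61 N). I lift it and carry it high towards the post.

Emit:
drive_tool(steps=[-0.07,0,-0.07,0,0,0,0,-0.24,0,-0.24,0,0,0,0,-0.27,0,-0.27,0,0,0,0,-0.27,0,-0.27,0,0,0,0,-0.27,0,-0.27,0,0,0,0])

```text
t: 17.13
ee_pos: [0.652, 0.1704, 0.1687]
tcp_rot: [-180.0, 45.0, 168.3]
contact_force: [1.5, 0.2, -0.6]
width: 0.0453
grasp_force: 61.5
```

Emit:
drive_tool(steps=[-0.25,0,-0.25,0,0,0,0,-0.2,0,-0.2,0,0,0,0,0,-0.2,0,0,0,0,0,0,-0.38,0,0,0,0,0,0,-0.38,0,0,0,0,0])

```text
t: 17.55
ee_pos: [0.6327, 0.0768, 0.2311]
tcp_rot: [180.0, 45.0, 168.4]
contact_force: [0.9, -0.5, -1.5]
width: 0.0452
grasp_force: 61.6
```

Emit:
drive_tool(steps=[0,-0.38,0,0,0,0,0,0,-0.38,0,0,0,0,0,0,-0.38,0,0,0,0,0,0,-0.38,0,0,0,0,0,0,-0.38,0,0,0,0,0])

```text
t: 17.97
ee_pos: [0.5935, -0.1106, 0.2312]
tcp_rot: [180.0, 45.1, 168.3]
contact_force: [1.7, -0.1, -1.8]
width: 0.0458
grasp_force: 61.6
```

Emit:
drive_tool(steps=[0,-0.38,0,0,0,0,0,0,-0.38,0,0,0,0,0,0,-0.38,0,0,0,0,0,0,-0.38,0,0,0,0,0,0,-0.2,0,0,0,0,0])

```text
t: 18.38
ee_pos: [0.5581, -0.281, 0.2309]
tcp_rot: [-180.0, 45.0, 168.2]
contact_force: [0.0, 0.4, -1.3]
width: 0.0454
grasp_force: 61.7
```

Run:
```python
from h import *
s=status.sense(); print({k:np.round(s[k],4) for k in("ee_pos","tcp_rot","t","contact_force","qpos","width")})
```

```text
{'ee_pos': array([ 0.5581, -0.281 ,  0.2309]), 'tcp_rot': array([-179.9504,   45.0232,  168.158 ]), 't': np.float64(18.3833), 'contact_force': array([ 0.0052,  0.3818, -1.2679]), 'qpos': array([-34.8574, -29.4617, -29.2867,  47.5106,  16.0084, -16.7084]), 'width': np.float64(0.0454)}
```

J6 is at −16.7°, so a +180° roll about the tool axis stays within its range.

Emit:
drive_tool(steps=[0,0,0,0,0,0.143,0,0,0,0,0,0,0.143,0,0,0,0,0,0,0.143,0,0,0,0,0,0,0.143,0,0,0,0,0,0,0.143,0])

```text
t: 18.8
ee_pos: [0.5592, -0.2777, 0.2305]
tcp_rot: [151.8, 36.6, 126.3]
contact_force: [0.5, -0.2, 0.2]
width: 0.0453
grasp_force: 61.7
```

Emit:
drive_tool(steps=[0,0,0,0,0,0.143,0,0,0,0,0,0,0.143,0,0,0,0,0,0,0.143,0,0,0,0,0,0,0.143,0,0,0,0,0,0,0.143,0])

```text
t: 19.22
ee_pos: [0.5593, -0.2775, 0.2306]
tcp_rot: [137.9, 17.6, 96.8]
contact_force: [-0.0, -0.1, -1.3]
width: 0.0454
grasp_force: 61.7
```

Emit:
drive_tool(steps=[0,0,0,0,0,0.143,0,0,0,0,0,0,0.143,0,0,0,0,0,0,0.143,0,0,0,0,0,0,0.143,0,0,0,0,0,0,0.143,0])

```text
t: 19.63
ee_pos: [0.5593, -0.2775, 0.2306]
tcp_rot: [135.2, -4.8, 73.4]
contact_force: [-0.6, 0.6, 0.1]
width: 0.0453
grasp_force: 61.7
```

Emit:
drive_tool(steps=[0,0,0,0,0,0.143,0,0,0,0,0,0,0.143,0,0,0,0,0,0,0.143,0,0,0,0,0,0,0.143,0,0,0,0,0,0,0.143,0])

```text
t: 20.05
ee_pos: [0.5593, -0.2775, 0.2306]
tcp_rot: [142.2, -26.4, 48.4]
contact_force: [-0.8, -0.2, -1.3]
width: 0.0452
grasp_force: 61.7
```

Emit:
drive_tool(steps=[0,0,0,0,0,0.143,0,0,0,0,0,0,0.143,0,0,0,0,0,0,0.143,0,0,0,0,0,0,0.143,0,0,0,0,0,0,0.143,0])

```text
t: 20.47
ee_pos: [0.5593, -0.2775, 0.2306]
tcp_rot: [162.2, -42.0, 14.0]
contact_force: [-1.0, -0.4, 0.2]
width: 0.0458
grasp_force: 61.7
```

Emit:
drive_tool(steps=[0,0,0,0,0,0.143,0,0,0,0,0,0,0.143,0,0,0,0,0,0,0.139,0,0,0,0,0,0,0,0,0,0,0,0,0,0,0])

```text
t: 20.88
ee_pos: [0.5595, -0.2776, 0.2306]
tcp_rot: [179.8, -45.0, -11.5]
contact_force: [-0.3, -1.1, -0.9]
width: 0.0452
grasp_force: 61.7
```

```bash
cat > look.py <<'E'
from h import *
from scipy.optimize import least_squares
s=status.sense(); print({k:np.round(s[k],4) for k in("ee_pos","tcp_rot","t","contact_force","qpos","width")})
Rt=R.from_euler('xyz',s["tcp_rot"],degrees=True).as_matrix(); print('az',np.degrees(np.arctan2(Rt[1,2],Rt[0,2])).round(2),'down',np.degrees(np.arcsin(-Rt[2,2])).round(2))
G=np.array(s["ee_pos"])-.06*Rt[:,2]; print('G',G.round(4))
def fit(X):
    def f(p):
        a=np.array([p[2],p[3],-1]);a/=np.linalg.norm(a)
        v=X-np.array([p[0],p[1],G[2]]); return np.linalg.norm(v-np.outer(v@a,a),axis=1)-.023
    p=least_squares(f,[G[0],G[1],0,0],loss='soft_l1',f_scale=.002); r=p.x
    a=np.array([r[2],r[3],-1]);a/=np.linalg.norm(a); q=(X-np.array([r[0],r[1],G[2]]))@a
    return len(X),'axis xy at G',r[:2].round(4),'tilt deg',np.degrees(r[2:]).round(1),'ends(down+)',np.percentile(q,[1,99]).round(4)
for c in("scene","side"):
    im,P=cloud(c)
    for o in silhouettes(c,"can"):
        X=P[o["region"]]; X=X[~np.isnan(X[:,0])]
        X=X[np.linalg.norm(X-G,axis=1)<.085]
        if len(X)>60: print(c,round(o["p"],2),fit(X)); break
    v=P.reshape(-1,3); v=v[(np.hypot(v[:,0]-.534,v[:,1]+.281)<.03)&(v[:,2]>.1135)&(v[:,2]<.121)]
    if len(v)>20: print(c,'post',len(v),np.array(cv2.minEnclosingCircle(v[:,:2].astype(np.float32)*1000)[0]).round(1),cv2.minEnclosingCircle(v[:,:2].astype(np.float32)*1000)[1], v.mean(0).round(4))
im,W,T=tipframe()
for o in silhouettes("wrist","can"):
    X=W[o["region"]]; X=X[~np.isnan(X[:,0])]; X=X[np.linalg.norm(X-G,axis=1)<.085]
    if len(X)>60: print("wrist",round(o["p"],2),fit(X)); break
E
python3 look.py
```

```text
{'ee_pos': array([ 0.5595, -0.2776,  0.2306]), 'tcp_rot': array([179.8049, -44.9939, -11.4509]), 't': np.float64(20.8833), 'contact_force': array([-0.3182, -1.1076, -0.9182]), 'qpos': array([-34.4424, -29.5326, -29.3565,  47.4924,  15.8444, 163.3138]), 'width': np.float64(0.0452)}
az -11.73 down 45.01
G [ 0.5179 -0.269   0.273 ]
scene 0.94 (1168, 'axis xy at G', array([ 0.5168, -0.2674]), 'tilt deg', array([ 0.1, -0.3]), 'ends(down+)', array([-0.0301,  0.0643]))
scene post 118 [ 536.3 -280.4] 17.09300994873047 [ 0.5356 -0.2805  0.1154]
side 0.75 (344, 'axis xy at G', array([ 0.5178, -0.2708]), 'tilt deg', array([ 0.3, -1.5]), 'ends(down+)', array([-0.0069,  0.0629]))
side post 52 [ 534.  -282.3] 16.939098358154297 [ 0.5321 -0.2805  0.1166]
wrist 0.67 (15209, 'axis xy at G', array([ 7.5363, 32.5043]), 'tilt deg', array([ 45231.7, 211159.6]), 'ends(down+)', array([-33.5367, -33.4954]))
```

Emit:
drive_tool(steps=[-0.14,0.028,0.236,0,0,0,0,-0.14,0.028,0.236,0,0,0,0,-0.14,0.028,0.236,0,0,0,0,0,0,0,0,0,0,0,0,0,0,0,0,0,0])

```text
t: 21.6
ee_pos: [0.5773, -0.2897, 0.1488]
tcp_rot: [-179.9, -44.8, -11.8]
contact_force: [0.4, 0.5, -0.6]
width: 0.0454
grasp_force: 61.8
```

Emit:
drive_tool(steps=[0,0,0,0,0,0,0,0,0,0,0,0,0,0])

```text
t: 21.77
ee_pos: [0.5786, -0.2906, 0.1537]
tcp_rot: [179.9, -45.2, -11.6]
contact_force: [-0.0, -1.1, -0.5]
width: 0.045
grasp_force: 61.8
```

```bash
sed -i 's/_, *W,T=tipframe/_,W,T=tipframe/' look.py; python3 look.py | grep -v wrist
python3 - <<'E'
from h import *
# post side below the rim: circle fit at z .03-.11
from scipy.optimize import least_squares
for c in("scene","side"):
    _,P=cloud(c); v=P.reshape(-1,3); v=v[(np.hypot(v[:,0]-.534,v[:,1]+.281)<.03)&(v[:,2]>.03)&(v[:,2]<.105)]
    r=least_squares(lambda p:np.hypot(v[:,0]-p[0],v[:,1]-p[1])-.017,[.534,-.281],loss='soft_l1',f_scale=.002); print(c,len(v),r.x.round(4),np.abs(r.fun).mean())
E
```

```text
{'ee_pos': array([ 0.5786, -0.2906,  0.1537]), 'tcp_rot': array([179.883 , -45.1856, -11.6295]), 't': np.float64(21.7667), 'contact_force': array([-0.0111, -1.064 , -0.4595]), 'qpos': array([-34.432 , -25.9453, -35.7232,  37.3313,  15.8457, 163.5042]), 'width': np.float64(0.045)}
az -11.79 down 44.81
G [ 0.537  -0.2819  0.196 ]
scene 0.85 (1020, 'axis xy at G', array([ 0.5356, -0.2804]), 'tilt deg', array([ 0.4, -0.3]), 'ends(down+)', array([-0.0302,  0.065 ]))
scene post 24 [ 541.1 -283.2] 13.623594284057617 [ 0.5458 -0.2837  0.1149]
side 0.53 (314, 'axis xy at G', array([ 0.5369, -0.2828]), 'tilt deg', array([-0.1, -2.2]), 'ends(down+)', array([-0.0075,  0.0647]))
side post 48 [ 531.8 -282.8] 16.482952117919922 [ 0.5309 -0.2799  0.1166]
scene 376 [ 0.5334 -0.2805] 0.0008160385144257459
side 247 [ 0.5342 -0.2843] 0.0014251561130894993
```

Emit:
drive_tool(steps=[-0.015,0.013,-0.016,0,0,0,0,-0.03,0,0.03,0,0,0,0,-0.03,0,0.03,0,0,0,0,-0.02,0,0.02,0,0,0,0,0,0,0,0,0,0,0])

```text
t: 22.58
ee_pos: [0.5751, -0.2907, 0.1377]
tcp_rot: [-179.9, -44.9, -11.8]
contact_force: [0.5, 0.1, -1.2]
width: 0.0453
grasp_force: 61.8
```

Emit:
drive_tool(steps=[-0.014,0,0.014,0,0,0,0,0,0,0,0,0,0,0])

```text
t: 22.75
ee_pos: [0.5755, -0.2909, 0.1368]
tcp_rot: [-180.0, -45.0, -11.7]
contact_force: [0.3, -0.3, -1.3]
width: 0.0455
grasp_force: 61.8
```

Emit:
drive_tool(steps=[-0.014,0,0.014,0,0,0,0,0,0,0,0,0,0,0])

```text
t: 22.92
ee_pos: [0.5755, -0.291, 0.135]
tcp_rot: [-180.0, -45.0, -11.7]
contact_force: [0.4, 1.0, -0.9]
width: 0.0456
grasp_force: 61.8
```

No contact with the rim about 4 mm below the post top. I continue gently.

Emit:
drive_tool(steps=[-0.014,0,0.014,0,0,0,0,0,0,0,0,0,0,0])

```text
t: 23.08
ee_pos: [0.5754, -0.2909, 0.133]
tcp_rot: [-180.0, -45.0, -11.7]
contact_force: [-0.4, 0.8, -0.6]
width: 0.045
grasp_force: 61.8
```

Emit:
drive_tool(steps=[-0.014,0,0.014,0,0,0,0,0,0,0,0,0,0,0])

```text
t: 23.25
ee_pos: [0.5754, -0.2909, 0.1309]
tcp_rot: [-180.0, -45.0, -11.7]
contact_force: [-0.6, -0.3, -1.7]
width: 0.0452
grasp_force: 61.8
```

Emit:
drive_tool(steps=[-0.014,0,0.014,0,0,0,0,-0.014,0,0.014,0,0,0,0,0,0,0,0,0,0,0])

```text
t: 23.5
ee_pos: [0.5753, -0.2909, 0.1267]
tcp_rot: [-180.0, -45.0, -11.7]
contact_force: [-0.1, -0.3, -0.5]
width: 0.0457
grasp_force: 61.8
```

```bash
python3 look.py | grep -v wrist
python3 - <<'E'
from h import *
from scipy.optimize import least_squares
for c in("scene","side"):
    _,P=cloud(c); v=P.reshape(-1,3); v=v[(np.hypot(v[:,0]-.534,v[:,1]+.281)<.03)&(v[:,2]>.03)&(v[:,2]<.1)]
    r=least_squares(lambda p:np.hypot(v[:,0]-p[0],v[:,1]-p[1])-.017,[.534,-.281],loss='soft_l1',f_scale=.002); print(c,len(v),r.x.round(4),np.abs(r.fun).mean())
E
```

```text
{'ee_pos': array([ 0.5753, -0.2909,  0.1267]), 'tcp_rot': array([-179.9777,  -44.9598,  -11.7421]), 't': np.float64(23.5), 'contact_force': array([-0.1009, -0.3454, -0.4857]), 'qpos': array([-34.7049, -25.5889, -38.3325,  34.6655,  16.0235, 163.3085]), 'width': np.float64(0.0457)}
az -11.71 down 45.04
G [ 0.5338 -0.2823  0.1692]
scene 0.82 (1008, 'axis xy at G', array([ 0.5326, -0.2806]), 'tilt deg', array([ 0.2, -0.2]), 'ends(down+)', array([-0.0307,  0.064 ]))
scene post 57 [ 536.2 -281.3] 22.595483779907227 [ 0.5502 -0.2815  0.1172]
side 0.57 (260, 'axis xy at G', array([ 0.534 , -0.2841]), 'tilt deg', array([-0.5, -1.1]), 'ends(down+)', array([-0.0047,  0.06  ]))
side post 38 [ 530.1 -280.2] 22.38608741760254 [ 0.5236 -0.2708  0.1172]
scene 327 [ 0.5334 -0.2805] 0.0008923089919739632
side 232 [ 0.5341 -0.2844] 0.001635473134726294
```

The rim is 12 mm down over the post, aligned within 1 mm.

Emit:
drive_tool(steps=[-0.028,0,0.028,0,0,0,0,-0.028,0,0.028,0,0,0,0,-0.028,0,0.028,0,0,0,0,-0.028,0,0.028,0,0,0,0,-0.028,0,0.028,0,0,0,0])

```text
t: 24.32
ee_pos: [0.5754, -0.2909, 0.1068]
tcp_rot: [-180.0, -45.0, -11.7]
contact_force: [-1.0, 1.1, -1.0]
width: 0.0455
grasp_force: 61.8
```

Emit:
drive_tool(steps=[-0.028,0,0.028,0,0,0,0,-0.028,0,0.028,0,0,0,0,-0.028,0,0.028,0,0,0,0,-0.028,0,0.028,0,0,0,0,-0.028,0,0.028,0,0,0,0])

```text
t: 24.73
ee_pos: [0.5755, -0.291, 0.0874]
tcp_rot: [-180.0, -45.0, -11.7]
contact_force: [0.5, 0.2, -1.2]
width: 0.0455
grasp_force: 61.8
```

Emit:
drive_tool(steps=[-0.028,0,0.028,0,0,0,0,-0.028,0,0.028,0,0,0,0,-0.028,0,0.028,0,0,0,0,-0.028,0,0.028,0,0,0,0,-0.028,0,0.028,0,0,0,0])

```text
t: 25.15
ee_pos: [0.5755, -0.291, 0.0676]
tcp_rot: [-180.0, -45.0, -11.7]
contact_force: [1.0, 0.7, -1.3]
width: 0.0453
grasp_force: 61.8
```

Emit:
drive_tool(steps=[-0.028,0,0.028,0,0,0,0,-0.028,0,0.028,0,0,0,0,-0.014,0,0.014,0,0,0,0,0,0,0,0,0,0,0,0,0,0,0,0,0,0])

```text
t: 25.57
ee_pos: [0.5756, -0.291, 0.0581]
tcp_rot: [-180.0, -45.0, -11.7]
contact_force: [-0.1, -0.1, -1.0]
width: 0.0454
grasp_force: 61.8
```

```bash
python3 look.py | grep -v wrist
```

```text
{'ee_pos': array([ 0.5756, -0.291 ,  0.0581]), 'tcp_rot': array([-179.9948,  -44.9961,  -11.7281]), 't': np.float64(25.5667), 'contact_force': array([-0.1048, -0.0861, -0.9614]), 'qpos': array([-34.7034, -22.9054, -44.3593,  25.9167,  16.026 , 163.3103]), 'width': np.float64(0.0454)}
az -11.72 down 45.0
G [ 0.534  -0.2824  0.1005]
scene 0.94 (890, 'axis xy at G', array([ 0.5329, -0.2809]), 'tilt deg', array([-0.1, -0. ]), 'ends(down+)', array([-0.0307,  0.0666]))
scene post 77 [ 531.2 -279.6] 28.486249923706055 [ 0.5446 -0.2799  0.1172]
side 0.61 (286, 'axis xy at G', array([ 0.532, -0.285]), 'tilt deg', array([3.4, 0.3]), 'ends(down+)', array([-0.0316,  0.0604]))
```

Emit:
drive_tool(steps=[-0.02,0,0.02,0,0,0,0,-0.02,0,0.02,0,0,0,0,-0.014,0,0.014,0,0,0,0,0,0,0,0,0,0,0])

```text
t: 26.2
ee_pos: [0.5752, -0.2907, 0.0494]
tcp_rot: [-180.0, -44.9, -11.8]
contact_force: [0.3, 0.7, -1.5]
width: 0.0456
grasp_force: 61.8
```

Emit:
drive_tool(steps=[-0.007,0,0.007,0,0,0,0,0,0,0,0,0,0,0])

```text
t: 26.37
ee_pos: [0.5755, -0.291, 0.0493]
tcp_rot: [-180.0, -45.0, -11.7]
contact_force: [0.2, -0.2, -1.9]
width: 0.0454
grasp_force: 61.8
```

Emit:
drive_tool(steps=[-0.007,0,0.007,0,0,0,0,0,0,0,0,0,0,0])

```text
t: 26.53
ee_pos: [0.5755, -0.291, 0.0484]
tcp_rot: [-180.0, -45.0, -11.7]
contact_force: [-0.8, -0.3, -2.2]
width: 0.0452
grasp_force: 61.8
```

Emit:
drive_tool(steps=[-0.007,0,0.007,0,0,0,0,0,0,0,0,0,0,0])

```text
t: 26.7
ee_pos: [0.5756, -0.291, 0.0475]
tcp_rot: [180.0, -45.0, -11.7]
contact_force: [-0.4, 0.9, -1.1]
width: 0.0454
grasp_force: 61.8
```

Emit:
drive_tool(steps=[-0.007,0,0.007,0,0,0,0,0,0,0,0,0,0,0])

```text
t: 26.87
ee_pos: [0.5761, -0.2913, 0.0476]
tcp_rot: [180.0, -45.1, -11.7]
contact_force: [-1.1, 0.4, 2.9]
width: 0.0451
grasp_force: 62.1
```

Emit:
drive_tool(steps=[-0.005,0,0.005,0,0,0,0,0,0,0,0,0,0,0])

```text
t: 27.03
ee_pos: [0.5764, -0.2914, 0.0476]
tcp_rot: [179.9, -45.2, -11.7]
contact_force: [-3.4, 1.6, 6.7]
width: 0.0455
grasp_force: 62.4
```

Contact came at the expected height, so the can is home. I release and back off along the tool axis.

Emit:
drive_tool(steps=[0,0,0,0,0,0,56,0,0,0,0,0,0,62,0,0,0,0,0,0,75,0,0,0,0,0,0,100,0,0,0,0,0,0,100])

```text
t: 27.45
ee_pos: [0.5754, -0.2909, 0.0455]
tcp_rot: [-180.0, -45.0, -11.7]
contact_force: [-1.0, 0.1, 0.2]
width: 0.0844
grasp_force: 0.0
```

Emit:
drive_tool(steps=[0,0,0,0,0,0,100,0,0,-0.1,0,0,0,100,0,0,-0.2,0,0,0,100,0,0,-0.3,0,0,0,100,0,0,-0.3,0,0,0,100])

```text
t: 27.87
ee_pos: [0.5122, -0.2773, 0.109]
tcp_rot: [-179.9, -44.9, -11.7]
contact_force: [0.4, -0.9, 1.2]
width: 0.0856
grasp_force: 0.0
```

Emit:
drive_tool(steps=[0,0,-0.3,0,0,0,100,0,0,-0.2,0,0,0,100,0,0,0,0,0,0,100,0,0,0,0,0,0,100])

```text
t: 28.2
ee_pos: [0.4787, -0.2715, 0.1463]
tcp_rot: [179.9, -45.1, -11.7]
contact_force: [-0.8, 0.1, -0.6]
width: 0.0856
grasp_force: 0.0
```

Run:
```python
from h import *
from scipy.optimize import least_squares
s=status.sense(); print({k:np.round(s[k],4) for k in("ee_pos","t","contact_force","width")})
yaw=np.radians(-14.85); slot=np.array([.5384,-.2828])
for c in("scene","side"):
    im,P=cloud(c)
    for t in ("can","bar","cell","gauge","driver"):
        o=silhouettes(c,t)
        print(c,t,[(round(q["p"],2),np.nanmedian(P[q["region"]],0).round(3)) for q in o[:2]])
    v=P.reshape(-1,3); v=v[(np.hypot(v[:,0]-.534,v[:,1]+.281)<.03)&(v[:,2]>.035)&(v[:,2]<.13)]
    f=lambda p:(lambda a:np.linalg.norm(np.cross(v-[p[0],p[1],.08],a),axis=1)-.023)(np.array([p[2],p[3],1])/np.linalg.norm([p[2],p[3],1]))
    r=least_squares(f,[.534,-.281,0,0],loss='soft_l1',f_scale=.002).x
    print(c,'can axis',r.round(4),'top z',np.percentile(v[:,2],[95,99]).round(4), 'slot xy',((r[:2]-slot)@np.array([[np.cos(yaw),-np.sin(yaw)],[np.sin(yaw),np.cos(yaw)]])).round(4))
```

```text
{'ee_pos': array([ 0.4787, -0.2715,  0.1463]), 't': np.float64(28.2), 'contact_force': array([-0.7901,  0.0731, -0.6117]), 'width': np.float64(0.0856)}
scene can [(0.86, array([ 0.55 , -0.282,  0.091])), (0.77, array([0.341, 0.201, 0.035]))]
scene bar [(0.78, array([ 0.585, -0.143,  0.022]))]
scene cell [(0.85, array([0.617, 0.071, 0.068]))]
scene gauge [(0.56, array([ 0.604, -0.223,  0.021]))]
scene driver [(0.96, array([0.498, 0.377, 0.016])), (0.43, array([ 0.551, -0.282,  0.092]))]
scene can axis [ 0.5333 -0.281  -0.0056  0.0035] top z [0.1198 0.1208] slot xy [-0.0054  0.0004]
side can [(0.85, array([0.347, 0.005, 0.038])), (0.81, array([0.319, 0.225, 0.04 ]))]
side bar [(0.61, array([ 0.573, -0.141,  0.024]))]
side cell [(0.64, array([0.582, 0.088, 0.067]))]
side gauge []
side driver [(0.88, array([0.479, 0.379, 0.019])), (0.44, array([ 0.523, -0.269,  0.081]))]
side can axis [ 0.534  -0.2852 -0.0023 -0.0026] top z [0.1212 0.1226] slot xy [-0.0037 -0.0034]
```

The can top is at 0.120 m, upright and within the limits. The bar is in place, the bystanders have not moved, and the gripper is clear.

```bash
python3 -c "
from cell import arm
print(arm.sign_off())"
```

```text
the job is handed in; nothing more can be done
None
```

The can rests mouth down, fully home on the post, and the bar lies flat in the compartment; both are released, the cell and screwdriver show no visible movement and the gauge none in the one camera that saw it, and the job was handed in at about 28 s (no verdict was returned).

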